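# Load the analyser's reagent rack in tray order

## Task

Move the four white reagent containers from the storage tray into the pockets of the black loading rack, one to a pocket, keeping their order along the row: the one beside the tray's bow handle goes beside the rack's bow handle, and so on to the other end. Keep them upright all the while and set them down rather than dropping them; leave them standing on the pocket floors, and do not disturb the carton, the red-capped vial or the mouse.

Things in the scene. Friction and masses are not known exactly. Their poses are not given: they have to be found in the camera images.
- tall_bottle: loose white round bottle, body 40 mm across and 68 mm high, shoulder narrowing to a grey cap 24 mm across; 95 mm tall in all, about 0.1 kg. Origin: centre of its underside; z up through the cap
- squat_jar: loose white round jar 44 mm across with a wide ribbed grey cap (46 mm across, from 34 mm up to the top); 60 mm tall, about 0.09 kg. Origin: centre of its underside; z up
- square_bottle: loose white square bottle, body 40 x 40 mm and 62 mm high, grey round cap 28 mm across; 82 mm tall, about 0.12 kg. Origin: centre of its underside; x and y square to its sides, z up
- flat_cassette: loose white flat rectangular container, 34 mm (its x) by 50 mm (its y), body 64 mm high with two small off-centre grey caps on top; 78 mm tall, about 0.09 kg. Origin: centre of its underside; z up
- bay_a: dark grey square cup, fixed on the aluminium storage tray, holding the tall bottle at the start. Four alike, in varying order, in a row at 70 mm pitch: 68 mm square, 18 mm high, opening 62 mm, floor 4 mm thick (its top 12 mm above the table). Origin: centre of the underside, 8 mm above the table; x across the row, y along it
- bay_b: dark grey square cup, fixed on the aluminium storage tray, holding the squat jar at the start. Four alike, in varying order, in a row at 70 mm pitch: 68 mm square, 18 mm high, opening 62 mm, floor 4 mm thick (its top 12 mm above the table). Origin: centre of the underside, 8 mm above the table; x across the row, y along it
- bay_c: dark grey square cup, fixed on the aluminium storage tray, holding the square bottle at the start. Four alike, in varying order, in a row at 70 mm pitch: 68 mm square, 18 mm high, opening 62 mm, floor 4 mm thick (its top 12 mm above the table). Origin: centre of the underside, 8 mm above the table; x across the row, y along it
- bay_d: dark grey square cup, fixed on the aluminium storage tray, holding the flat cassette at the start. Four alike, in varying order, in a row at 70 mm pitch: 68 mm square, 18 mm high, opening 62 mm, floor 4 mm thick (its top 12 mm above the table). Origin: centre of the underside, 8 mm above the table; x across the row, y along it
- rack: black loading rack, fixed, 78 mm (x) by 346 mm (y): four pockets in a row, centres at x = 0, y = -105, -35, 35, 105 mm; opening 62 x 62 mm, grey floor 12 mm and wall tops 26 mm above the table. Origin: centre of the underside; z up. A black bow handle on a white foot block, 68 mm high, stands 157 mm from the middle at the +y end; a low black block (28 mm) at the -y end
- tray_handle: the black bow handle on a white 70 x 26 x 20 mm foot block, fixed on one or the other end of the storage tray (varies; the other has a low dark bare block); its centre is 52 mm from the centre of the nearest cup and in line with the row. Its bar crosses the row, top 68 mm above the table. Origin: centre of the foot block's underside, 8 mm above the table
- kit_carton: bystander: loose white and yellow carton, 70 (x) x 130 (y) x 45 mm, flat on the table to the left. Origin: centre of its underside; not to be disturbed
- vial: bystander: loose white vial with a red cap, 34 mm across, 54 mm tall, standing on the table to the right. Origin: centre of its underside; not to be disturbed
- mouse: bystander: loose black computer mouse, 100 (x) x 60 (y) x 32 mm, to the right. Origin: centre of its underside; not to be disturbed
Things that resemble listed ones, but are neither listed nor needed, are in the scene too. Leave any blue or purple look-alike of the square_bottle alone.

How it is judged:
By the outcome, as a careful person would: the job done as asked, in the order asked, and still so for the second after the job is handed in, with the robot touching nothing.
It also fails if it takes over 104 s, if anything falls off the work surface, if the arm or the gripper's body presses on something with over 40 N, if the wrist force passes 120 N, or if a joint passes its speed limit or range.

## Robot

A 7-joint arm with a two-finger parallel gripper is mounted at the origin on the work surface. World frame = base frame: x ahead of the robot, y to its left, z up, the work surface at z = 0. Lengths are in m, angles in rad, forces in N, time in s.
With the tool pointing down it reaches from about 0.375 to 0.925 m from the base axis. Payload 3.1 kg.
Tool frame: the origin (TCP) lies between the finger pads; the fingertips stand 19 mm ahead of it and the grasp point (between the pads) is the TCP; z points along the fingers, y is the line along which they close (so a half turn about z gives the same grasp; the last joint's range is limited). The gripper opens to 85 mm and grips with 20 to 120 N. Pads are 22 mm wide; open, the fingers measure 114 mm over their backs; the gripper's body (76 mm by 85 mm) begins 54 mm behind the grasp point. The pads swing forward as they close: fully open they stand 13 mm farther back than shut.
Start: joints at [-0.098, 0.383, 0.044, 1.598, -0.018, 1.161, -0.05], TCP at [0.65, 0, 0.25] pointing down, gripper open.
Joint ranges: [-2.61, 2.61], [-0.41, 2.15], [-1.48, 1.57], [0, 2.5], [-1.57, 4.71], [0.05, 1.97], [-2.85, 2.85]. Speed limits (rad/s): [2.79, 2.79, 3.14, 3.14, 3.14, 3.14, 3.14].

## Interface

Orientations are given as a unit quaternion [x, y, z, w].
In Python, from bench import move_ptp, movel, move_j, move_gripper, pause, inverse_kinematics, read_camera, camera_params, MotionError, sign_off, look_for, tip_of, read_time_s, read_qpos, read_joint_vel, read_effort, read_eef_pos, read_tcp_rot, read_ft_force, read_ft_torque, read_finger_gap, read_grasp_force gives the robot as it stands. Calls block until the motion is done:
- move_ptp(position, orientation): joint-space move of the TCP to a pose.
- movel(position, orientation=None, speed=0.15): straight line of the TCP; orientation=None keeps the orientation; speed is the mean speed in m/s.
- move_j(angles): joint-space move.
- move_gripper(opening, effort=None): finger opening in m; effort is the grip in N (None keeps the last); returns when the fingers have stopped.
- pause(seconds).
- inverse_kinematics(position, orientation): joint angles nearest the present ones, or None.
- read_camera(name): name is "scene" or "side" or "wrist"; returns the picture (400x640x3 uint8, red, green, blue); there is no depth.
- camera_params(name): a dict with "K" (3x3 intrinsics, pixels), "camera_from_world" (4x4, takes a point from world to camera coordinates). Camera axes: x right, y down, z forward; pixel columns grow to the right and rows downward; lengths in m; the calibration is good to about 2 mm. A picture is of the moment at which its call begins: read the wrist's pose just before it. camera_params takes no time and is no camera call; for the wrist camera it gives the pose at the moment of the call.
A pose or a line that the arm cannot do raises MotionError and nothing moves.
- sign_off(): hands the job in; it is judged then, once.
Trained networks look in the newest picture that a camera, given by its name, has taken for a name from the list of things; names that differ only in an ending like _2 or _b are one class to them, and where a whole thing is asked for, a point or a joint stands for the part that bears it (a point fixed in the world has none). Each returns a list of dicts, best first, with "confidence" (0 to 1); they miss things now and then, are a little off and sometimes report something else, mostly with a low value. They report only what shows in the picture. A call takes as long as a camera call. They do not tell look-alikes from the thing itself.
- look_for(camera, name): "at" ([column, row] in pixels, amid what is visible of it).
- tip_of(camera, name): "at" ([column, row] in pixels: a listed point, or the origin of a listed thing).
Readings, each from a call of its own:
- read_time_s(): time.
- read_qpos(): joint angles.
- read_joint_vel(): joint speeds.
- read_effort(): joint torques, N m.
- read_eef_pos(): TCP position.
- read_tcp_rot(): TCP orientation.
- read_ft_force(): force on the tool from outside, world axes, zero at the start.
- read_ft_torque(): the same for the moment, N m.
- read_finger_gap(): finger opening in m.
- read_grasp_force(): force on a finger pad.
Only numpy, scipy, OpenCV 4.12 (cv2) and the standard library are available. Lean on these libraries where they do the work, as an engineer would, in place of code of your own. Each camera call takes 0.05 s, during which the arm holds its last target. There are 200 camera calls.

## Working session

There is one attempt and no reset: what is moved stays moved. The work goes in short steps, each a Python script; the robot and the scene stay as the last script left them, time stands still between calls to the robot, and variables do not carry over. Pictures are saved under pics/ and viewed, at most 14 in all, crops included, and the job is handed in when it is done.

```bash
mkdir -p pics; ls; python3 - <<'E'
from bench import *
import cv2,numpy as np
for c in ["scene","side","wrist"]:
    im=read_camera(c); cv2.imwrite(f"pics/{c}0.png",im[:,:,::-1])
    p=camera_params(c); print(c,np.round(p["K"],1).tolist(),np.round(p["camera_from_world"],3).tolist())
    for n in ["tall_bottle","squat_jar","square_bottle","flat_cassette","bay_a","rack","tray_handle","kit_carton","vial","mouse"]:
        print(n,[(np.round(d["at"]).tolist(),round(d["confidence"],2)) for d in look_for(c,n)][:5],"TIP",[(np.round(d["at"]).tolist(),round(d["confidence"],2)) for d in tip_of(c,n)][:5])
print(read_time_s(),read_tcp_rot())
E
```

```text
pics
scene [[456.3, 0.0, 322.6], [0.0, 456.3, 196.4], [0.0, 0.0, 1.0]] [[0.898, 0.441, -0.016, -0.44], [0.251, -0.54, -0.803, -0.084], [-0.363, 0.717, -0.595, 1.435], [0.0, 0.0, 0.0, 1.0]]
tall_bottle [([347.0, 161.0], 0.58)] TIP [([347.0, 175.0], 0.68)]
squat_jar [([320.0, 187.0], 0.78)] TIP [([318.0, 197.0], 0.63), ([335.0, 184.0], 0.46)]
square_bottle [([250.0, 207.0], 0.84), ([269.0, 232.0], 0.81), ([299.0, 199.0], 0.74), ([308.0, 354.0], 0.65)] TIP [([301.0, 208.0], 0.95), ([253.0, 219.0], 0.87), ([264.0, 244.0], 0.68), ([307.0, 356.0], 0.18)]
flat_cassette [([336.0, 175.0], 0.73)] TIP [([334.0, 186.0], 0.9)]
bay_a [([329.0, 196.0], 0.67), ([354.0, 171.0], 0.63), ([306.0, 215.0], 0.59), ([340.0, 186.0], 0.47)] TIP [([345.0, 174.0], 0.72), ([301.0, 210.0], 0.6), ([332.0, 185.0], 0.6), ([322.0, 198.0], 0.49)]
rack [([369.0, 229.0], 0.79)] TIP [([390.0, 148.0], 0.59), ([370.0, 232.0], 0.58)]
tray_handle [([360.0, 164.0], 0.67), ([328.0, 198.0], 0.35)] TIP [([358.0, 169.0], 0.76)]
kit_carton [([390.0, 145.0], 0.79)] TIP [([388.0, 150.0], 0.69)]
vial [([225.0, 311.0], 0.81)] TIP [([2
[... 1584 characters left out ...]
[([152.0, 136.0], 0.72)]
square_bottle [([126.0, 207.0], 0.83), ([42.0, 256.0], 0.71), ([141.0, 301.0], 0.65)] TIP [([148.0, 194.0], 0.82), ([156.0, 299.0], 0.72), ([69.0, 240.0], 0.69), ([317.0, 175.0], 0.27)]
flat_cassette [([136.0, 67.0], 0.97)] TIP [([156.0, 67.0], 0.97), ([152.0, 138.0], 0.69)]
bay_a [([166.0, 19.0], 0.94), ([164.0, 129.0], 0.93), ([169.0, 192.0], 0.78), ([179.0, 68.0], 0.78)] TIP [([153.0, 138.0], 0.71)]
rack [([321.0, 150.0], 0.95)] TIP [([317.0, 177.0], 0.94)]
tray_handle [] TIP [([156.0, 136.0], 0.65)]
kit_carton [] TIP [([148.0, 194.0], 0.48)]
vial [] TIP []
mouse [] TIP [([152.0, 138.0], 0.23)]
3.15 [ 7.07093408e-01  7.07120153e-01 -1.80353366e-05 -3.82569889e-05]
```

View pics/wrist0.png

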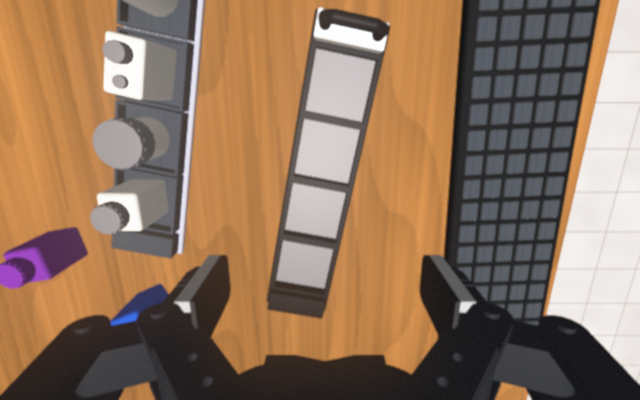

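View pics/side0.png

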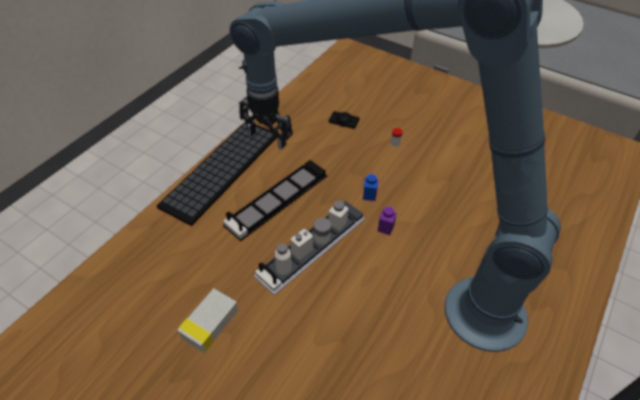

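View pics/scene0.png

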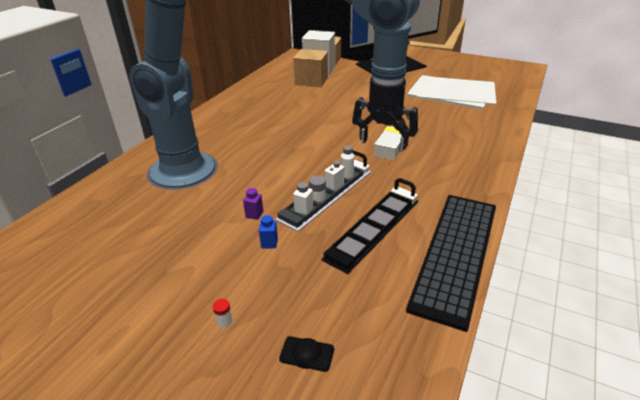

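In all three pictures the tray row, starting from its bow handle, is tall bottle, cassette, jar, square bottle. In the side view these are at (283,260), (301,246), (322,228) and (339,214). Both bow handles are at the +y end.

What could be taken for the square bottle: blue at side (371,191), purple at side (385,224), and the white one in the tray at side (339,214). I choose the white one. The tray is near (0.46, 0.07) and the rack near (0.64, -0.01). Next I'll take two wrist views that cover both.

```bash
cat > h.py <<'E'
from bench import *
import cv2,numpy as np,pickle
from scipy.spatial.transform import Rotation as R
Q0=np.array([.70710678,.70710678,0,0])
def q(yaw): return (R.from_euler('z',yaw)*R.from_quat(Q0)).as_quat()
def ray(P,uv):
    T=P["camera_from_world"];K=P["K"];d=T[:3,:3].T@np.linalg.solve(K,[uv[0],uv[1],1.]);return -T[:3,:3].T@T[:3,3],d
def onplane(P,uv,z):
    c,d=ray(P,uv);return c+d*(z-c[2])/d[2]
def tri(obs):
    A=np.zeros((3,3));b=np.zeros(3)
    for P,uv in obs:
        c,d=ray(P,uv);d=d/np.linalg.norm(d);M=np.eye(3)-np.outer(d,d);A+=M;b+=M@c
    return np.linalg.solve(A,b)
def proj(P,X):
    X=np.atleast_2d(X);T=P["camera_from_world"];c=X@T[:3,:3].T+T[:3,3];p=c@P["K"].T;return p[:,:2]/p[:,2:]
E
python3 - <<'E'
from h import *
for k,p in dict(A=(.50,.10,.33),B=(.60,.03,.33)).items():
    move_ptp(list(p),q(0).tolist())
    P=camera_params("wrist");im=read_camera("wrist");cv2.imwrite(f"pics/w{k}.png",im[:,:,::-1])
    D={}
    for n in ["tall_bottle","squat_jar","square_bottle","flat_cassette","bay_a","rack","tray_handle"]:
        D[n]=tip_of("wrist",n);print(k,n,[(np.round(d["at"]).tolist(),round(d["confidence"],2)) for d in D[n]][:5])
    pickle.dump((P,D),open(f"w{k}.pkl","wb"))
print(read_time_s())
E
```

```text
A tall_bottle [([315.0, 98.0], 0.93)]
A squat_jar [([295.0, 201.0], 0.92)]
A square_bottle [([287.0, 243.0], 0.9), ([281.0, 322.0], 0.8)]
A flat_cassette [([306.0, 152.0], 0.98)]
A bay_a [([305.0, 150.0], 0.76), ([296.0, 204.0], 0.7), ([292.0, 246.0], 0.65), ([315.0, 98.0], 0.63)]
A rack [([420.0, 228.0], 0.87)]
A tray_handle [([326.0, 55.0], 0.57)]
B tall_bottle [([234.0, 36.0], 0.91)]
B squat_jar [([223.0, 151.0], 0.98)]
B square_bottle [([146.0, 240.0], 0.64)]
B flat_cassette [([230.0, 100.0], 0.9)]
B bay_a [([215.0, 199.0], 0.92), ([222.0, 153.0], 0.78), ([232.0, 97.0], 0.77), ([235.0, 41.0], 0.62)]
B rack [([355.0, 186.0], 0.87), ([236.0, 42.0], 0.28)]
B tray_handle []
5.3167
```

View pics/wA.png

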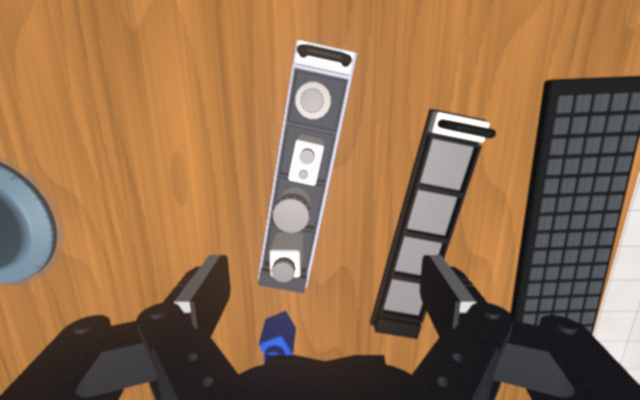

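View pics/wB.png

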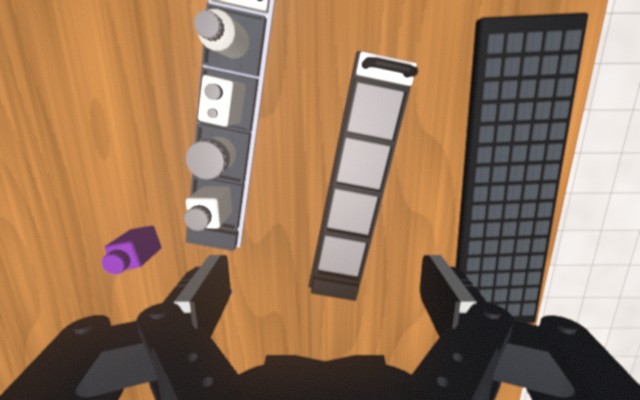

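```bash
cat > m.py <<'E'
from h import *
PA,_=pickle.load(open("wA.pkl","rb"));PB,_=pickle.load(open("wB.pkl","rb"))
pts=dict(tallcap=((313,100),(209,24)),cass1=((307,157),(213,92)),cass2=((303,174),(212,112)),jar=((291,214),(207,160)),sq=((283,270),(197,218)))
X={}
for n,(a,b) in pts.items():
    X[n]=tri([(PA,a),(PB,b)]);print(n,np.round(X[n],4),np.round([proj(PA,X[n])[0]-a,proj(PB,X[n])[0]-b],1).tolist())
# rack floors
C={}
for k,P,lo,hi in(("A",PA,380,480),("B",PB,310,410)):
    im=cv2.imread(f"pics/w{k}.png");hsv=cv2.cvtColor(im,cv2.COLOR_BGR2HSV)
    m=((hsv[...,1]<45)&(hsv[...,2]>110)&(hsv[...,2]<225)).astype(np.uint8);m[:,:lo]=0;m[:,hi:]=0
    m=cv2.morphologyEx(m,cv2.MORPH_OPEN,np.ones((5,5)))
    n,_,s,c=cv2.connectedComponentsWithStats(m)
    L=[(c[i],s[i,4]) for i in range(1,n) if s[i,4]>500]
    for ci,a in sorted(L,key=lambda t:t[0][1]): print(k,ci.round(1),a,onplane(P,ci,.012).round(4))
for n in[(361,55),(415,62),(357,297),(313,289)]: print("Bcorner",n,onplane(PB,n,.026).round(4))
E
python3 m.py
```

```text
tallcap [0.4881 0.1726 0.1052] [[0.2, -0.2], [-0.1, 0.3]]
cass1 [0.48   0.1109 0.0878] [[0.1, -0.2], [-0.1, 0.2]]
cass2 [0.4747 0.09   0.0818] [[0.2, -0.2], [-0.2, 0.2]]
jar [0.457  0.0336 0.0632] [[-0.0, 0.0], [0.0, -0.0]]
sq [ 0.4476 -0.031   0.0902] [[-0.0, 0.0], [0.0, -0.0]]
A [445.9 164. ] 1882 [0.6662 0.0879 0.012 ]
A [431.1 212. ] 1586 [0.6525 0.018  0.012 ]
A [415.  253.8] 1061 [ 0.6347 -0.0481  0.012 ]
A [403.5 297.1] 1028 [ 0.6226 -0.1225  0.012 ]
B [374.4 110.7] 2441 [0.6641 0.0891 0.012 ]
B [362.4 162.7] 2106 [0.6506 0.0203 0.012 ]
B [351.2 211.1] 1763 [ 0.6369 -0.0497  0.012 ]
B [341.1 255.3] 1469 [ 0.6233 -0.1196  0.012 ]
Bcorner (361, 55) [0.6431 0.1546 0.026 ]
Bcorner (415, 62) [0.7089 0.1466 0.026 ]
Bcorner (357, 297) [ 0.6475 -0.1819  0.026 ]
Bcorner (313, 289) [ 0.5813 -0.1681  0.026 ]
```

Picture A: tall cap (313,100), cassette caps (307,157) and (303,174), jar (291,214), white square cap (283,270). The blue look-alike is at (277,335). Picture B: the purple look-alike is at (130,250), and the rack floors segment cleanly. The triangulated heights roughly match the description. Next is a close pair of views of the tray, for yaw and accuracy.

```bash
python3 - <<'E'
from h import *
ims=[]
for k,p in dict(C=(.47,.05,.21),D=(.49,.10,.21)).items():
    move_ptp(list(p),q(0).tolist())
    P=camera_params("wrist");im=read_camera("wrist");cv2.imwrite(f"pics/w{k}.png",im[:,:,::-1])
    pickle.dump((P,{}),open(f"w{k}.pkl","wb"))
    ims.append(cv2.resize(im[0:330,215:385,::-1],None,fx=1.8,fy=1.8,interpolation=cv2.INTER_CUBIC))
cv2.imwrite("pics/CD.png",np.hstack(ims));print(read_time_s())
E
```

```text
6.4917
```

View pics/CD.png

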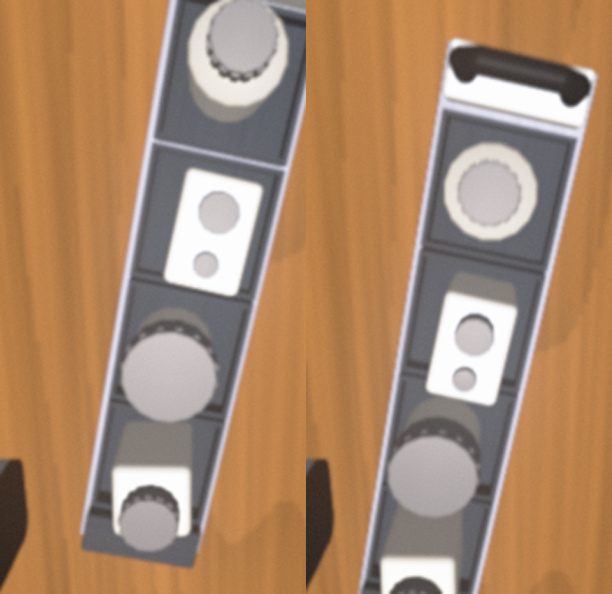

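The crop confirms the white square bottle in the end cup, with its top at about (150,498) in the left half. Its sides are nearly square to the world axes. The cassette is turned roughly with the row. Next I'll compute poses.

```bash
cat > m2.py <<'E'
from h import *
PC,_=pickle.load(open("wC.pkl","rb"));PD,_=pickle.load(open("wD.pkl","rb"))
u=lambda x,y:(215+x/1.8,y/1.8)
cc=[u(*p) for p in[(188,169),(263,184),(238,296),(164,280)]];cd=[u(*p) for p in[(140,293),(212,308),(189,404),(120,389)]]
sc=[u(*p) for p in[(112,467),(190,465),(191,537),(114,532)]]
T=lambda a,b:tri([(PC,u(*a)),(PD,u(*b))]).round(4)
print("cap tall",T((241,36),(184,192)),"jar",T((170,377),(127,477)))
for a,b in zip(cc,cd): print("cass",tri([(PC,a),(PD,b)]).round(4),onplane(PC,a,.076).round(4),onplane(PD,b,.076).round(4))
for a in sc: print("sq",onplane(PC,a,.074).round(4))
print("sq cap",onplane(PC,u(149,525),.094).round(4))
print("jar",onplane(PC,u(170,377),.072).round(4),onplane(PD,u(127,477),.072).round(4))
print("tall",onplane(PC,u(241,36),.107).round(4),onplane(PD,u(184,192),.107).round(4))
E
python3 m2.py
```

```text
cap tall [0.4867 0.1722 0.1063] jar [0.4583 0.0363 0.0763]
cass [0.4672 0.1285 0.0795] [0.4674 0.1284 0.076 ] [0.4666 0.1279 0.076 ]
cass [0.4986 0.1224 0.0815] [0.4991 0.1224 0.076 ] [0.4989 0.1212 0.076 ]
cass [0.489  0.0745 0.0758] [0.4895 0.0743 0.076 ] [0.4885 0.0748 0.076 ]
cass [0.4561 0.0812 0.0734] [0.4565 0.0815 0.076 ] [0.4561 0.0823 0.076 ]
sq [ 0.4293 -0.0115  0.074 ]
sq [ 0.4677 -0.0104  0.074 ]
sq [ 0.4681 -0.0513  0.074 ]
sq [ 0.4288 -0.0483  0.074 ]
sq cap [ 0.4486 -0.0313  0.094 ]
jar [0.4584 0.0347 0.072 ] [0.4574 0.0341 0.072 ]
tall [0.4864 0.1721 0.107 ] [0.487  0.1721 0.107 ]
```

```bash
cat > pick.py <<'E'
from h import *
RY=-.193;C=np.array([.6437,-.0150]);AX=np.array([-np.sin(RY),np.cos(RY)])
OBJ=dict(tall=(.4867,.1721,-.19,.105),cass=(.4777,.1015,-.205,.035),jar=(.4580,.0345,-.19,-.035),sq=(.4487,-.0310,0.,-.105))
Z=.060;H=.172
def go(n):
    x,y,w,s=OBJ[n];p=C+s*AX;Qa=q(w).tolist();Qb=q(RY).tolist()
    move_ptp([x,y,H],Qa);movel([x,y,Z],speed=.12)
    move_gripper(0.0,30);g=read_finger_gap();print(n,"gap",round(g,4),"F",round(read_grasp_force(),1),"ft",np.round(read_ft_force(),1))
    if g<.028: return print("no grip")
    movel([x,y,H],speed=.12);movel([*p,H],Qb,speed=.15);movel([*p,Z+.012],speed=.12);f0=read_ft_force()[2]
    movel([*p,Z+.0008],speed=.04);print("gap",round(read_finger_gap(),4),"dF",round(read_ft_force()[2]-f0,1),np.round(read_eef_pos(),4))
    move_gripper(min(g+.03,.08));movel([*p,H],speed=.15);print("t",read_time_s())
E
python3 - <<'E'
from pick import *
move_gripper(.08)
go("tall")
P=camera_params("wrist");im=read_camera("wrist");cv2.imwrite("pics/e1.png",im[:,:,::-1])
cv2.imwrite("pics/e2.png",read_camera("side")[150:310,200:420,::-1].repeat(3,0).repeat(3,1))
E
```

```text
tall gap 0.0396 F 30.1 ft [-0.   0.5  3.9]
gap 0.0394 dF -0.6 [0.6641 0.0881 0.0609]
t 13.9333
```

View pics/e1.png

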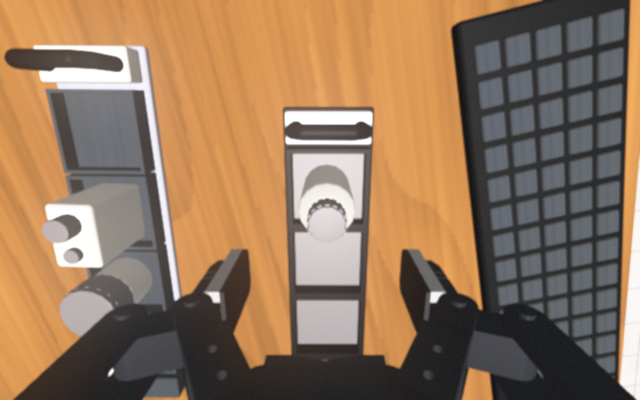

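View pics/e2.png

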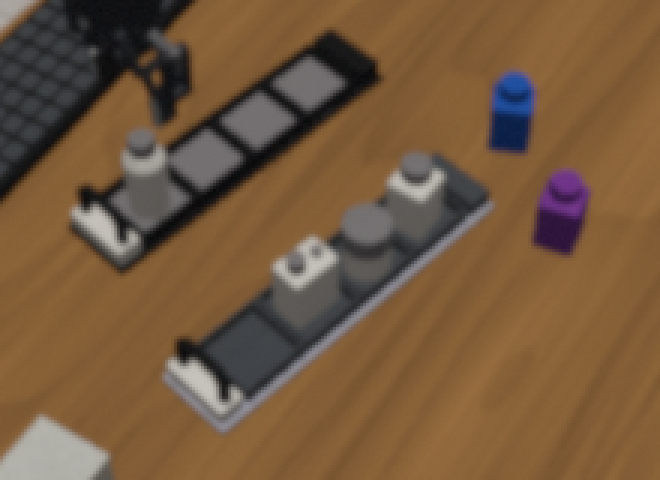

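The tall bottle stands upright, centred in the handle-end pocket: cap at (326,224) in the wrist view, base at about (148,205) in the side crop. The other three are untouched. I'll continue with a slightly lower set-down.

```bash
sed -i 's/Z+.0008/Z+.0002/' pick.py; python3 - <<'E'
from pick import *
for n in ["cass","jar","sq"]:
    go(n)
    if n=="cass": cv2.imwrite("pics/f0.png",read_camera("wrist")[:,:,::-1])
move_ptp([.52,.05,.33],q(0).tolist())
cv2.imwrite("pics/f1.png",read_camera("wrist")[:,:,::-1])
cv2.imwrite("pics/f2.png",read_camera("side")[100:310,180:440,::-1].repeat(2,0).repeat(2,1))
cv2.imwrite("pics/f3.png",read_camera("scene")[:,:,::-1])
print(read_time_s())
E
```

```text
cass gap 0.0333 F 30.2 ft [-0.3 -1.   2.6]
gap 0.0339 dF 1.1 [0.6515 0.0195 0.0608]
t 21.5167
jar gap 0.0456 F 31.0 ft [-1.   0.4  3.6]
gap 0.0451 dF 5.4 [ 0.6376 -0.0493  0.061 ]
t 29.0083
sq gap 0.0394 F 31.4 ft [-0.5  0.1  4. ]
gap 0.04 dF 2.0 [ 0.6245 -0.1182  0.0607]
t 36.5417
37.6833
```

View pics/f1.png

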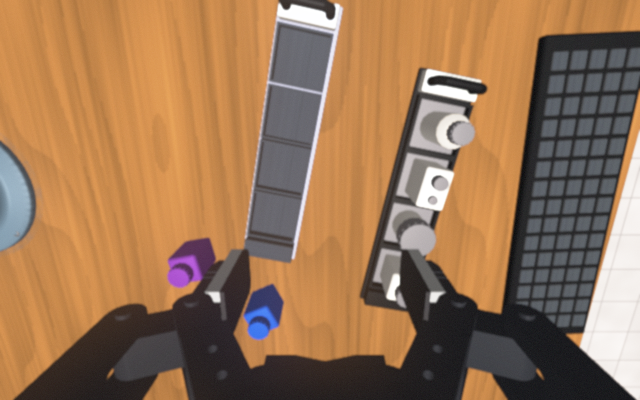

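View pics/f2.png

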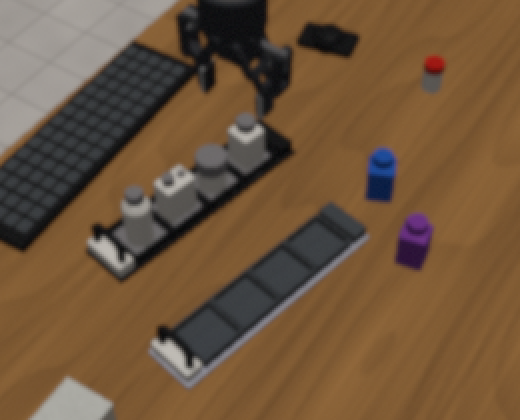

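View pics/f3.png

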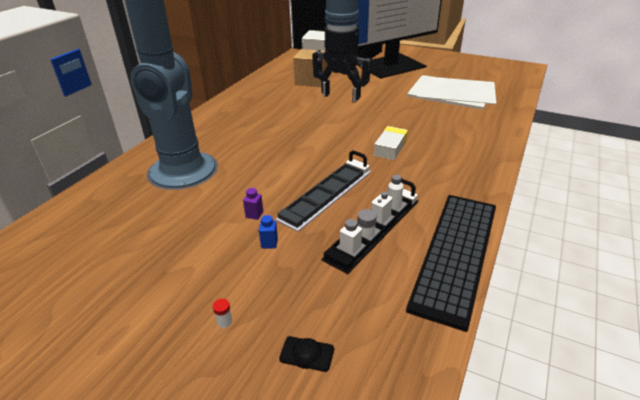

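The wrist view shows the tray empty. The scene view shows all four upright in the rack in order (from the handle: tall, cassette, jar, square), with the carton, vial and mouse where they were. The fingers hid the square bottle, so I'll take one close look down on the rack.

```bash
python3 - <<'E'
from h import *
move_ptp([.635,-.10,.26],q(-.193).tolist())
cv2.imwrite("pics/g.png",read_camera("wrist")[:,:,::-1])
E
```

```text
(no output)
```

View pics/g.png

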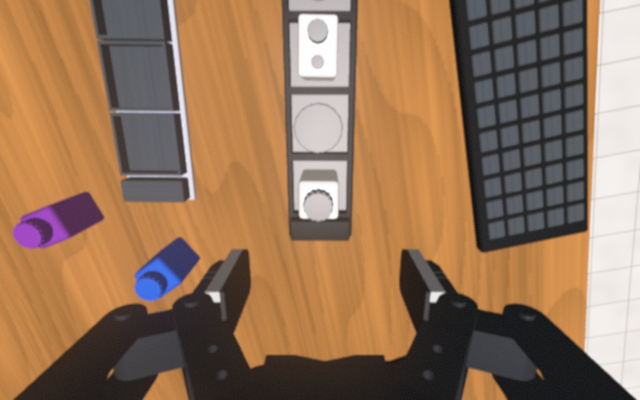

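The square bottle (318,200), jar (318,127) and cassette (318,45) are each centred and upright in their pockets. I'll hand the job in.

```bash
python3 -c "
from bench import *
print(read_time_s());print(sign_off())"
```

```text
38.5583
the job is handed in; nothing more can be done
None
```

All four white containers are standing upright in the rack in the order asked (from the bow handle: tall bottle, cassette, jar, square bottle), the carton, vial and mouse look undisturbed in the final pictures, and the job was handed in at 38.6 s of the 104 s allowed.

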